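# Turn the keyed fixture plate onto its key and press it home

### The job

The round plate on the assembly fixture sits high because its notch is not over the upright key of the flange. With a fingertip push its studs round until the notch stands over the key, then press down on the hub until the plate is fully home, flush with the key's top. Do not lift the plate or take it off its post, and leave the other things on the table where they are.

Things in the scene. Friction and masses are not known exactly. Their poses are not given: they have to be found in the camera images.
- fixture: dark steel round flange fixed to the table, 170 mm across and 12 mm thick, with a fixed centre post 18 mm across (top 46 mm above the table, hidden under the plate). Origin on its axis at the table surface (z = 0), x axis towards the locating key, z up. It stands at a different place and angle in each run, and does not move when pushed.
- key (a point): locating key of the fixture: an upright steel block, 8 mm wide, reaching radially from 53 to 78 mm from the fixture's axis, so that its outer 13 mm show beyond the plate's rim; its top is 34 mm above the table. The point is on the key's top, 58 mm from the axis.
- plate: loose aluminium plate, 0.25 kg, 130 mm across, 10 mm thick, turning freely on the post (1.5 mm play), with a hub, three studs and one rim notch. Origin: centre of its underside; x towards the notch, z up. Underside 36 mm above the table at the start (2 mm above the key), 24 mm fully home, its 34 mm high top then flush with the key's. The notch starts 0.7 to 3.14 rad from the key, either way round.
- notch (a point): the plate's notch, open at the rim, radial sides 16 degrees apart (15 mm wide at 53 mm radius, 18 mm at the rim), bottom 49 mm from the axis. The point is mid-notch at the plate's underside, 58 mm from the plate's axis; the notch is over the key when its x, y agree with the key point's (the key then has 3 mm, about 0.06 rad, to spare on each side).
- hub_top (a point): centre of the flat top of the plate's round closed hub, 40 mm across: the place to press the plate down. It is 33 mm above the plate's underside: 69 mm above the table at the start, 57 mm when the plate is home.
- collar (a joint): steel collar 84 mm across under the plate, which carries it level: 0 m = up (start), 0.012 m = fully down. It is stiff: it needs about 5 N (up to 7 N when moving fast), has no return spring and stays where it is pushed. With the notch off the key, the key stops the plate after 2 mm.
- stud_1 (a point): stud 1 of the plate, 14 mm across, rising 18 mm above the plate's top, 50 mm from the plate's axis, 60 degrees counterclockwise from the notch (seen from above). The point is at its centre, half-way up (9 mm above the plate's top). A side push of 1 to 2 N turns the plate, which stops when the push stops.
- stud_2 (a point): stud 2 of the plate, 14 mm across, rising 18 mm above the plate's top, 50 mm from the plate's axis, 180 degrees counterclockwise from the notch (seen from above). The point is at its centre, half-way up (9 mm above the plate's top). A side push of 1 to 2 N turns the plate, which stops when the push stops.
- stud_3 (a point): stud 3 of the plate, 14 mm across, rising 18 mm above the plate's top, 50 mm from the plate's axis, 300 degrees counterclockwise from the notch (seen from above). The point is at its centre, half-way up (9 mm above the plate's top). A side push of 1 to 2 N turns the plate, which stops when the push stops.
- parts_bin: yellow open bin of screws, 170 x 127 x 75 mm, a bystander; origin at the centre of its underside.
- oil_spray: blue spray bottle, 53 mm across, 182 mm tall, a bystander; origin at the centre of its underside.
- caster_2: swivel caster standing on its plate, 62 x 107 x 132 mm, a bystander; origin at the centre of its underside.
- bearing_1: ball bearing lying flat, 32 mm across, 10 mm high, a bystander; origin at the centre of its underside.
- sleeve_1: cream sleeve, 24 across, 12 high, a bystander; origin at the centre of its underside.
- axle_bolt_1: axle bolt lying on the table, 15 x 55 x 13 mm, a bystander; origin at the centre of its underside.

How it is judged:
By the outcome, as a careful person would: the job done as asked, in the order asked, and still so for the second after the job is handed in, with the robot touching nothing.
It also fails if it takes over 48 s, if anything falls off the work surface, if the arm or the gripper's body presses on something with over 40 N, if the wrist force passes 120 N, or if a joint passes its speed limit or range.

### The arm

A 7-joint arm with a two-finger parallel gripper is mounted at the origin on a cart in front of the work surface, level with it; the furniture and walls round the work are solid. World frame = base frame: x ahead of the robot, y to its left, z up, the work surface at z = 0. Lengths are in m, angles in rad, forces in N, time in s.
With the tool pointing down it reaches from about 0.4 to 0.85 m from the base axis. Payload 10.4 kg.
Tool frame: the origin (TCP) lies midway between the tips of the shut fingers; the grasp point (between the pads) lies 19 mm behind it (manip.hold_point_z is the distance from the TCP to the grasp point, in m); z points along the fingers, y is the line along which they close (so a half turn about z gives the same grasp; the last joint's range is limited). The gripper opens to 85 mm and grips with 20 to 120 N. Pads are 22 mm wide; open, the fingers measure 114 mm over their backs; the gripper's body (76 mm by 85 mm) begins 54 mm behind the grasp point. The pads swing forward as they close: fully open they stand 13 mm farther back than shut.
Start: joints at [-1.312, 0.332, -0.065, 1.46, 0.022, 1.35, -0.088], TCP at [0.174, 0.6, 0.231] pointing down, gripper open.
Joint ranges: [-2.6, 2.6], [-0.5, 2.12], [-1.47, 1.34], [0.16, 2.42], [-1.27, 4.41], [0.06, 2.06], [-2.6, 2.6]. Speed limits (rad/s): [2.22, 2.22, 2.79, 2.79, 3.14, 3.14, 3.14].

### API

Orientations are given as a unit quaternion [x, y, z, w].
In Python, from workcell import manip, eyes, job gives the robot as it stands.
- The arm moves only by the shell command python3 -m crank 'ROWS' [FORCE]. ROWS is JSON, a list that holds one entry, the list of rows, each a list of 7 numbers: the finger opening in cm, from 0 to 8.54, then the shift along the world's x, y, z in cm, then the turn, a rotation vector about the world's x, y, z in degrees. In form: [[[hand, x, y, z, ax, ay, az], ...]]. A call has 1 to 20 rows; each row shifts and turns the commanded pose from where the row before left it; what a row does not reach is not made up. A row lasts 1/8 s, in which the tool goes at most 62.5 mm and 10.7 degrees, less where a joint would pass 70% of its speed; a pose out of reach is approached as far as the arm can. A call with a gripper value outside its range is refused whole. The fingers move at their own pace and stop on an object; FORCE is the grip in N (left out, the last holds). Time passes only in rows, so rows that do not move let the fingers close. It gives the time, the measured TCP pose, the force, the opening and the grip force at its end, in the units of the state.
- manip.get_obs(): the state, without advancing time (a new reading comes with each control period).
- eyes.camera(name): name is "scene" or "top" or "wrist"; returns (picture, depth): 420x560x3 uint8, red, green, blue; 420x560 float32, m along the optical axis (not along the pixel's ray), 0 where there is no reading.
- eyes.camera_params(name): a dict with "fx", "fy", "cx", "cy" (pixels), "world_from_camera" (4x4, takes a point from camera to world coordinates); the wrist camera has in their place "hand_eye" (4x4, takes a point from camera to tool coordinates, whose origin is the TCP and whose axes are the flange's). Camera axes: x right, y down, z forward; pixel columns grow to the right and rows downward; lengths in m; the calibration is good to about 2 mm. A picture is of the moment at which its call begins: read the wrist's pose just before it. camera_params takes no time and is no camera call.
- job.hand_in(): hands the job in; it is judged then, once.
The state is a dict: "clock": time; "joint_pos": joint angles; "joint_velocities": joint speeds; "tau": joint torques, N m; "position": TCP position; "ee_rot": TCP orientation; "ft_force": force on the tool from outside, world axes, zero at the start; "torque": the same for the moment, N m; "grip_width": opening from 0.0 (shut) to 1.0 (fully open); "grasp_force": force on a finger pad.
Only numpy, scipy, OpenCV 4.12 (cv2) and the standard library are available. Lean on these libraries where they do the work, as an engineer would, in place of code of your own. Each camera call takes 0.05 s, during which the arm holds its last target. There are 200 camera calls.

## Working session

There is one attempt and no reset: what is moved stays moved. The work goes in short steps, Python scripts to look and compute and a shell command to move; the robot and the scene stay as the last step left them, time stands still between calls to the robot, and variables do not carry over. Pictures are saved under pics/ and viewed, at most 12 in all, crops included, and the job is handed in when it is done.

```bash
mkdir -p pics; ls
python3 - <<'E'
from workcell import manip, eyes, job
import cv2,numpy as np
o=manip.get_obs();print(o['clock'],o['position'],o['ee_rot'],o['grip_width'])
for n in("scene","top"):
    p,d=eyes.camera(n);np.savez(f'pics/{n}0.npz',p=p,d=d);cv2.imwrite(f'pics/{n}0.png',p[...,::-1]);c=eyes.camera_params(n);print(n,c)
E
```

```text
pics
0.0 [0.17372004 0.59996614 0.23049871] [ 1.40430458e-01  9.90090268e-01 -7.38117484e-04 -6.23881384e-05] 1.0002240762882753
scene {'fx': 496.83917431684256, 'fy': 496.83917431684256, 'cx': 275.7713402221391, 'cy': 211.06993291753554, 'world_from_camera': array([[ 0.76763257, -0.44161149,  0.46445616, -0.05404299],
       [-0.64057395, -0.55144695,  0.53438869, -0.59665845],
       [ 0.02013074, -0.70773268, -0.70619346,  1.00208961],
       [ 0.        ,  0.        ,  0.        ,  1.        ]])}
top {'fx': 443.07422304031144, 'fy': 443.07422304031144, 'cx': 276.3458862591534, 'cy': 206.44164887713941, 'world_from_camera': array([[ 0.00930585, -0.99124597,  0.13169975,  0.41701312],
       [-0.99973582, -0.01199082, -0.0196087 ,  0.10896617],
       [ 0.02101623, -0.13148248, -0.99109569,  1.04355621],
       [ 0.        ,  0.        ,  0.        ,  1.        ]])}
```

View pics/scene0.png

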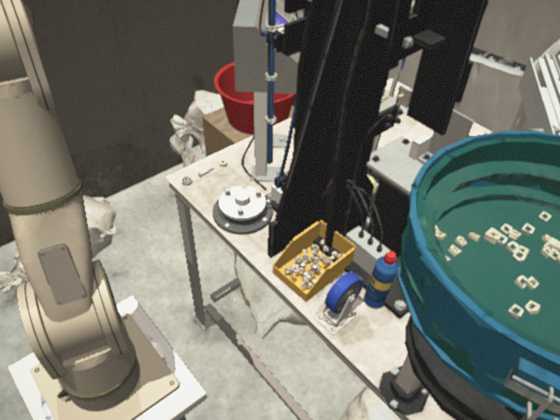

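View pics/top0.png

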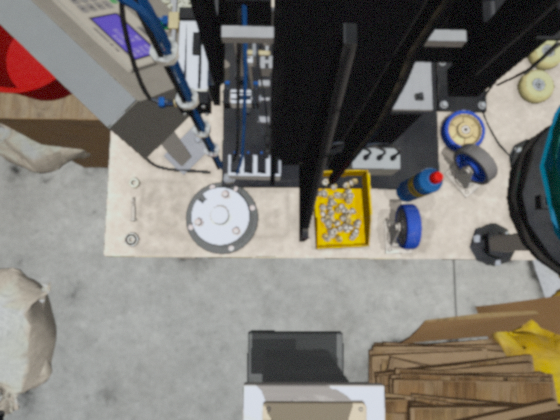

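The scene view shows the plate at about (243,203), with the bin, caster and bottle to its right. The top view shows the flange at about (222,217), with the machine frame behind it (columns 225–320, rows <180). I'll enlarge both crops.

Run:
```python
import cv2,numpy as np
a=np.load('pics/top0.npz')['p'][175:260,175:270,::-1]
b=np.load('pics/scene0.npz')['p'][170:240,200:285,::-1]
cv2.imwrite('pics/crop0.png',np.hstack([cv2.resize(a,(400,358),interpolation=2),cv2.resize(b,(400,358),interpolation=2)]))
```

```text
(no output)
```

View pics/crop0.png

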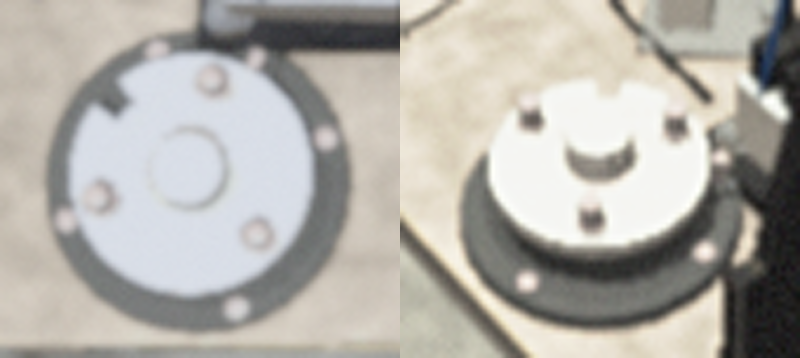

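The crop shows hub, three studs and the notch (left crop at (113,103), upper left of the plate); the key isn't clear. I'll compute positions and look for the key in the depth.

```bash
cat > h.py <<'E'
import numpy as np
from workcell import manip, eyes
from scipy.spatial.transform import Rotation as R
def T_of(n,c,o=None):
    if n!='wrist': return c['world_from_camera']
    T=np.eye(4);T[:3,:3]=R.from_quat(o['ee_rot']).as_matrix();T[:3,3]=o['position'];return T@c['hand_eye']
def ray(c,T,u,v,z):
    d=T[:3,:3]@np.array([(u-c['cx'])/c['fx'],(v-c['cy'])/c['fy'],1.]);t=(z-T[2,3])/d[2];return T[:3,3]+t*d
def cloud(c,T,d):
    v,u=np.indices(d.shape);P=np.stack([(u-c['cx'])/c['fx']*d,(v-c['cy'])/c['fy']*d,d],-1);return P@T[:3,:3].T+T[:3,3]
E
python3 - <<'E'
from h import *
c=eyes.camera_params('top');T=T_of('top',c)
s=95/400
f=lambda x,y,z:ray(c,T,175+x*s,175+y*85/358,z)
h=f(188,168,.069);print('hub',h)
for n,p,z in [('notch',(113,103),.046),('s',(212,78),.064),('s',(99,196),.064),('s',(258,234),.064)]:
    q=f(*p,z)-h;print(n,q[:2],np.hypot(*q[:2]),np.degrees(np.arctan2(q[1],q[0])))
for p in [(157,48),(257,58),(325,138),(65,220),(237,308)]:
    q=f(*p,.013)-h;print('bolt',np.hypot(*q[:2]),np.degrees(np.arctan2(q[1],q[0])))
for n in('top','scene'):
    c=eyes.camera_params(n);T=T_of(n,c);d=np.load(f'pics/{n}0.npz')['d'];P=cloud(c,T,d)
    r=np.hypot(P[...,0]-h[0],P[...,1]-h[1]);a=np.degrees(np.arctan2(P[...,1]-h[1],P[...,0]-h[0]))
    m=(r>.069)&(r<.078)&(d>0)
    for k in range(-180,180,15):
        w=m&(a>=k)&(a<k+15)
        if w.any():print(n,k,w.sum(),np.round(np.sort(P[w][:,2])[-4:]*1000),np.round(np.median(P[w][:,2])*1000))
# obstacle heights around
c=eyes.camera_params('top');T=T_of('top',c);P=cloud(c,T,np.load('pics/top0.npz')['d'])
for x in np.arange(.2,.75,.04):
    print(round(x,2),[int(1000*np.max(P[(abs(P[...,0]-x)<.02)&(abs(P[...,1]-y)<.02)][:,2],initial=-9)) for y in np.arange(h[1]-.2,h[1]+.21,.04)])
E
```

```text
hub [0.52619036 0.21469723 0.069     ]
notch [0.03732169 0.0437162 ] 0.057480563076026524 49.51172475916395
s [ 0.04872881 -0.0109049 ] 0.049934096575535755 -12.614248539734648
s [-0.01478145  0.04680273] 0.049081433201340514 107.52738898113621
s [-0.03385742 -0.03702272] 0.05016978010933327 -132.44303166901312
bolt 0.07770655600220758 18.861816307282577
bolt 0.07518820997838155 -24.18199025265899
bolt 0.07354344088657955 -70.99247703031783
bolt 0.07665344293699874 107.7487212815508
bolt 0.07433562373309884 -162.14523079385143
top -180 32 [16. 17. 17. 18.] 13.0
top -165 33 [18. 18. 18. 20.] 14.0
top -150 31 [16. 17. 17. 20.] 13.0
top -135 32 [15. 15. 15. 17.] 12.0
top -120 32 [14. 15. 15. 15.] 12.0
top -105 33 [15. 15. 15. 16.] 12.0
top -90 32 [15. 16. 16. 17.] 13.0
top -75 31 [18. 20. 20. 20.] 15.0
top -60 32 [15. 15. 16. 16.] 12.0
top -45 31 [19. 20. 20. 21.] 14.0
top -30 27 [34. 35. 35. 36.] 25.0
top -15 28 [20. 21. 21. 23.] 14.0
top 0 21 [15. 15. 15. 18.] 13.0
top 15 20 [18. 18. 18. 20.] 15.0
top 30 20 [14. 15. 16. 17.] 13.0
top 45 25 [14. 14. 14. 15.] 12.0
top 60 17 [14. 15. 15.
[... 1331 characters left out ...]
 -749, -749, -751, -747, -749, -749, -747, -745]
0.32 [-749, -748, -747, -746, -750, -750, -743, -750, -746, -748, -748]
0.36 [-748, -743, -752, -750, -747, -749, -748, -750, -746, -745, -748]
0.4 [-748, -743, 1043, -749, -750, -749, -748, -748, -751, -747, -745]
0.44 [35, 6, 4, 5, 19, 18, 16, 5, 5, 4, 10]
0.48 [164, 163, 5, 15, 67, 50, 50, 19, 6, 5, 15]
0.52 [310, 311, 5, 48, 51, 73, 66, 50, 5, 6, 14]
0.56 [454, 453, 4, 47, 51, 70, 50, 50, 4, 5, 12]
0.6 [600, 598, 579, 69, 726, 741, 498, 497, 497, 5, 16]
0.64 [679, 676, 703, 608, 720, 721, 664, 500, 498, 498, 11]
0.68 [-9000, -9000, 654, 608, 645, 520, 476, 498, 500, 498, 498]
0.72 [-9000, -9000, 557, 436, 382, 519, 499, 485, 496, 500, 499]
```

Run:
```python
from h import *
c=eyes.camera_params('top');T=T_of('top',c);s=95/400
f=lambda x,y,z:ray(c,T,175+x*s,175+y*85/358,z)
B=np.array([f(*p,.014)[:2] for p in [(157,48),(325,138),(65,220),(237,308)]])
C=(B[0]+B[3]+B[1]+B[2])/4;print('bolt centre',C)
k=f(257,58,.034)[:2]-C;print('key',np.hypot(*k),np.degrees(np.arctan2(k[1],k[0])),np.degrees(np.arctan2(*(B-C).T[::-1])))
h=np.array([.526,.2147])
for z in(.034,):
  P=cloud(c,T,np.load('pics/top0.npz')['d']);r=np.hypot(*(P[...,:2]-C).transpose(2,0,1));m=(r>.066)&(r<.082)&(P[...,2]>.026)&(P[...,2]<.045)
  q=np.median(P[m],0)[:2]-C;print(m.sum(),np.hypot(*q),np.degrees(np.arctan2(q[1],q[0])))
c=eyes.camera_params('wrist');print(c['fx'],c['cx'],c['cy'],c['hand_eye'])
```

```text
bolt centre [0.52692452 0.21604353]
key 0.0725248172761361 -27.664701633755847 [  18.03696452  -71.96528164  108.69157962 -161.29426471]
17 0.07138412163920604 -26.199712443588762
296.37940142017186 278.62096400432955 211.08256301252712 [[ 5.13886037e-04 -9.51463157e-01 -3.07762241e-01  7.93661467e-02]
 [ 9.99998991e-01  8.96597069e-04 -1.10212857e-03 -1.87117472e-04]
 [ 1.32457346e-03 -3.07761364e-01  9.51462657e-01 -1.43090134e-01]
 [ 0.00000000e+00  0.00000000e+00  0.00000000e+00  1.00000000e+00]]
```

The key is at about -26.6° and the notch at about 47.5°, so the plate needs about -74° (clockwise). I'll push stud 2, which sits on the robot side. First I'll move over the fixture with the fingers shut and turned.

```bash
python3 -m crank '[[[0,2.4,-2.8,0,0,0,2.9],[0,2.4,-2.8,0,0,0,2.9],[0,2.4,-2.8,0,0,0,2.9],[0,2.4,-2.8,0,0,0,2.9],[0,2.4,-2.8,0,0,0,2.9],[0,2.4,-2.8,0,0,0,2.9],[0,2.4,-2.8,0,0,0,2.9],[0,2.4,-2.8,0,0,0,2.9],[0,2.4,-2.8,0,0,0,2.9],[0,2.4,-2.8,0,0,0,2.9],[0,2.4,-2.8,0,0,0,2.9],[0,2.4,-2.8,0,0,0,2.9],[0,2.4,-2.8,0,0,0,2.9],[0,2.4,-2.8,0,0,0,2.9],[0,0,0,0,0,0,0]]]'
python3 - <<'E'
from h import *
import cv2
o=manip.get_obs();print(o['clock'],o['position'],o['ee_rot'],o['ft_force'],o['grip_width'],o['joint_pos'])
p,d=eyes.camera('wrist');c=eyes.camera_params('wrist');T=T_of('wrist',c,o)
np.savez('pics/w1.npz',p=p,d=d,T=T);cv2.imwrite('pics/w1.png',p[...,::-1])
E
```

```text
clock: 1.98
position: [0.5112, 0.2053, 0.231]
ee_rot: [-0.21, 0.978, -0.001, -0.0]
ft_force: [0.3, -0.1, 0.8]
grip_width: -0.003
grasp_force: 0.0
1.975 [0.51122573 0.20528257 0.2309781 ] [-2.09552187e-01  9.77797249e-01 -6.21293458e-04 -1.84404174e-04] [ 0.26961926 -0.13976457  0.79380913] -0.003327585210795778 [-0.67962822  0.16564908  0.24102706  1.67325952 -0.03960266  1.30822925
  1.56156299]
```

View pics/w1.png

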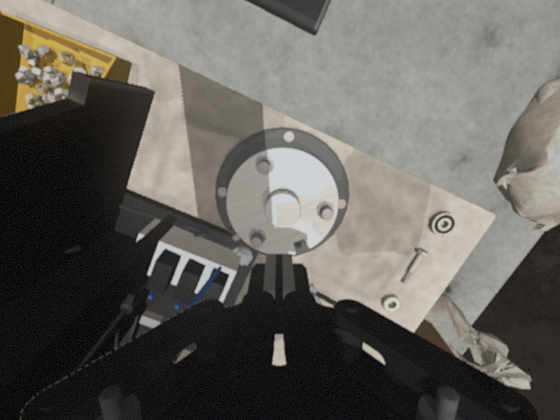

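The wrist view shows the plate centred near (283,195), studs at (265,165), (326,211) and (257,238), the notch at (298,243), and the key at about (240,253).

Run:
```python
from h import *
import cv2
z=np.load('pics/w1.npz');p,d,T=z['p'],z['d'],z['T'];c=eyes.camera_params('wrist')
P=cloud(c,T,d)
S=np.array([ray(c,T,*q,.064)[:2] for q in [(265,164),(326,210),(257,237)]]);C=S.mean(0);print('axis',C)
print('studs',np.hypot(*(S-C).T),np.degrees(np.arctan2(*(S-C).T[::-1])))
n=ray(c,T,298,243,.046)[:2]-C;print('notch',np.hypot(*n),np.degrees(np.arctan2(n[1],n[0])))
B=np.array([ray(c,T,*q,.014)[:2] for q in [(289,136),(342,203),(223,191)]]);print('bolts',np.degrees(np.arctan2(*(B-C).T[::-1])),np.hypot(*(B-C).T))
r=np.hypot(*(P[...,:2]-C).transpose(2,0,1));m=(r>.068)&(r<.082)&(P[...,2]>.024)&(P[...,2]<.045)&(d>0)
q=np.median(P[m],0)[:2]-C;print('key',m.sum(),np.hypot(*q),np.degrees(np.arctan2(q[1],q[0])),np.median(P[m],0))
m=(r>.03)&(r<.06)&(P[...,2]>.04)&(P[...,2]<.055)&(d>0);print('plate top z',np.median(P[m][:,2]))
m=(P[...,2]>.05)&(P[...,2]<.3)&(P[...,1]<.12)&(P[...,0]<.6)&(d>.1);Q=P[m]
for y in np.arange(-.02,.12,.02):
  w=Q[abs(Q[:,1]-y)<.01]
  if len(w):print('obst y',round(y,2),len(w),w.min(0),w.max(0))
cv2.imwrite('pics/w1c.png',cv2.resize(p[120:270,205:355,::-1],(600,600),interpolation=cv2.INTER_CUBIC))
```

```text
axis [0.52149602 0.21442618]
studs [0.04809471 0.04795591 0.04790354] [-132.92787154  106.90424604  -12.86791717]
notch 0.05678176298300878 43.63043534241529
bolts [-162.09018358  104.6976817   -67.96619131] [0.07002994 0.0766586  0.07411491]
key 42 0.07744033060423151 -24.863764682556287 [0.59175841 0.18186546 0.03431668]
plate top z 0.046641642501057234
obst y 0.0 2 [ 0.47717438 -0.00501966  0.05000166] [ 0.47745802 -0.00469392  0.05107213]
obst y 0.02 845 [0.47177092 0.0225567  0.05208864] [0.50881491 0.02999169 0.19862642]
obst y 0.04 15921 [0.47167084 0.03000134 0.0500087 ] [0.5999961  0.03818522 0.20637785]
```

View pics/w1c.png

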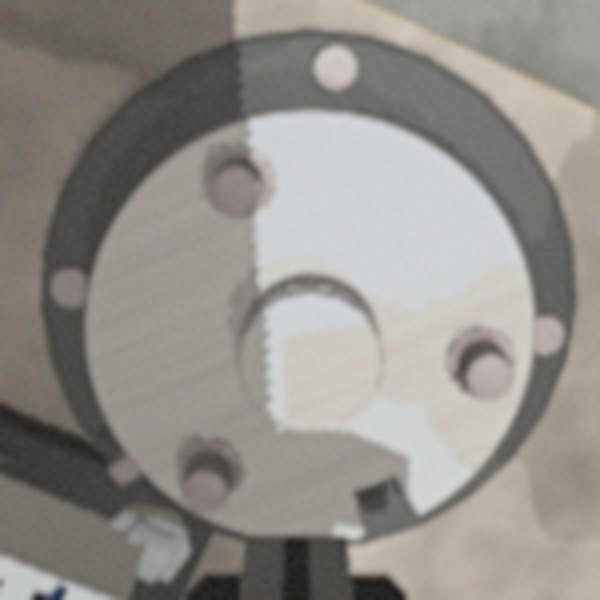

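Run:
```python
from h import *
z=np.load('pics/w1.npz');p,d,T=z['p'],z['d'],z['T'];c=eyes.camera_params('wrist')
g=lambda x,y,z:ray(c,T,204.6+x/4,119.6+y/4,z)[:2]
S=np.array([g(*q,.064) for q in [(236,190),(487,370),(207,480)]]);C=S.mean(0)
pol=lambda Q:(np.hypot(*(Q-C).T).round(4),np.degrees(np.arctan2(*(Q-C).T[::-1])).round(1))
print('axis',C,'studs',*pol(S));print('hub',g(313,356,.069))
B=np.array([g(*q,.014) for q in [(336,68),(549,335),(69,288)]]);print('bolts',*pol(B),'centre from opposite',(B[1]+B[2])/2)
print('key',pol(g(122,470,.034)[None]),'notch',pol(g(385,505,.046)[None]))
```

```text
axis [0.52443937 0.21508502] studs [0.0482 0.049  0.0482] [-131.8  107.7  -12.9]
hub [0.52414709 0.21577441]
bolts [0.0723 0.0767 0.0751] [-162.   106.6  -69.6] centre from opposite [0.52657279 0.21665442]
key (array([0.0752]), array([-26.1])) notch (array([0.059]), array([47.2]))
```

```bash
cat > plan.py <<'E'
import sys;from h import *
C=np.array([.5255,.2153])
def tcp(th,u,off):
    a=np.radians([th,u]);return C+.05*np.array([np.cos(a[0]),np.sin(a[0])])-off*np.array([np.cos(a[1]),np.sin(a[1])])
o=manip.get_obs();p=o['position'];cur=p[:2]
print('pos',p)
Q=[tcp(-132,114,.028)]+[tcp(t,u,.015) for t,u in zip(np.linspace(-132,-196,9),np.linspace(114,74,9))]
for q in Q: print(np.round((q-cur)*100,2),np.round(q,4));cur=q
E
python3 plan.py
```

```text
pos [0.51011898 0.20727815 0.23091458]
[-0.67 -5.47] [0.5034 0.1526]
[-0.53  1.19] [0.4981 0.1644]
[-0.61  0.45] [0.4921 0.169 ]
[-0.54  0.53] [0.4867 0.1742]
[-0.46  0.59] [0.4822 0.1801]
[-0.37  0.64] [0.4785 0.1866]
[-0.28  0.68] [0.4757 0.1933]
[-0.18  0.7 ] [0.4739 0.2004]
[-0.08  0.72] [0.4731 0.2075]
[0.02 0.71] [0.4733 0.2147]
```

```bash
python3 -m crank '[[[0,-0.3,-2.7,0,0,0,0],[0,-0.3,-2.8,0,0,0,0],[0,0,0,-4,0,0,0],[0,0,0,-4,0,0,0],[0,0,0,-4,0,0,0],[0,0,0,-4,0,0,0],[0,0,0,-1.9,0,0,0],[0,0,0,0,0,0,0],[0,0,0,0,0,0,0]]]'; python3 plan.py | head -2
```

```text
clock: 3.15
position: [0.5041, 0.1542, 0.0533]
ee_rot: [-0.212, 0.977, 0.0, 0.001]
ft_force: [0.2, -0.3, 0.2]
grip_width: -0.002
grasp_force: 0.0
pos [0.50406323 0.15422015 0.05326242]
[-0.06 -0.17] [0.5034 0.1526]
```

```bash
python3 -m crank '[[[0,-0.6,0.9,0,0,0,0],[0,-0.6,0.45,0,0,0,-5],[0,-0.55,0.55,0,0,0,-5],[0,-0.45,0.6,0,0,0,-5],[0,-0.35,0.65,0,0,0,-5],[0,-0.3,0.7,0,0,0,-5],[0,-0.2,0.7,0,0,0,-5],[0,-0.1,0.7,0,0,0,-5],[0,0,0,0,0,0,0],[0,0,0,0,0,0,0]]]'
python3 - <<'E'
from h import *
import cv2
o=manip.get_obs();print(o['clock'],o['position'])
p,d=eyes.camera('wrist');c=eyes.camera_params('wrist');T=T_of('wrist',c,o)
p2,d2=eyes.camera('top')
cv2.imwrite('pics/w2.png',np.vstack([p[...,::-1],cv2.resize(p2[175:260,150:295,::-1],(560,330),interpolation=2)])[::1][:,:]) if 0 else cv2.imwrite('pics/w2.png',np.hstack([cv2.resize(p,None,fx=.7,fy=.7)[...,::-1],cv2.resize(p2[165:265,160:290,::-1],(382,294),interpolation=2)]))
E
```

```text
clock: 4.4
position: [0.4724, 0.2062, 0.0527]
ee_rot: [0.091, 0.996, 0.0, 0.0]
ft_force: [0.3, -0.1, -0.1]
grip_width: 0.002
grasp_force: 0.0
4.4 [0.4723565  0.20619165 0.05274062]
```

View pics/w2.png

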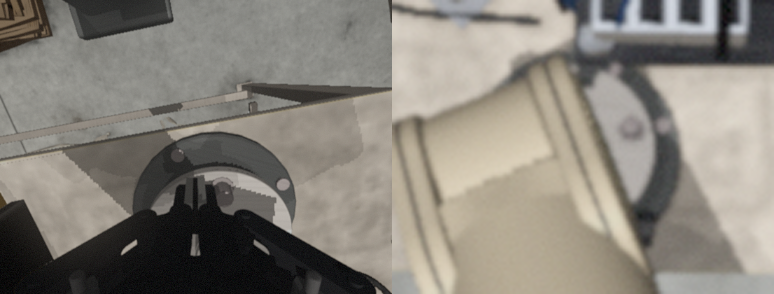

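The wrist view shows the shut fingers behind a stud; the top view shows stud 3 at about (241.7,208.5).

```bash
python3 - <<'E'
from h import *
c=eyes.camera_params('top');T=T_of('top',c);C=np.array([.5262,.2147])
q=ray(c,T,241.5,208.3,.064)[:2]-C;print(np.hypot(*q),np.degrees(np.arctan2(q[1],q[0])))
E
sed -i 's/^Q=.*/Q=[tcp(t,u,.015) for t,u in zip(np.linspace(-188,-206,4),np.linspace(79,64,4))]/' plan.py; python3 plan.py
```

```text
0.050160113170359365 -71.55678249810076
pos [0.47240097 0.20583178 0.05255007]
[0.07 0.17] [0.4731 0.2075]
[-0.03  0.54] [0.4729 0.213 ]
[0.03 0.54] [0.4731 0.2184]
[0.08 0.53] [0.474  0.2237]
```

```bash
python3 -m crank '[[[0,-0.05,0.45,0,0,0,-5],[0,0,0.45,0,0,0,-5],[0,0,0.45,0,0,0,-5],[0,0,0,0,0,0,0],[0,-0.4,-0.9,0,0,0,0],[0,0,0,3,0,0,0],[0,0,0,5,0,0,0],[0,0,0,5,0,0,0],[0,0,0,4,0,0,0],[0,0,0,0,0,0,0]]]'
cat > look.py <<'E'
import sys;from h import *
import cv2
o=manip.get_obs();print(o['clock'],o['position'])
p,d=eyes.camera('wrist');c=eyes.camera_params('wrist');T=T_of('wrist',c,o)
n=sys.argv[1];np.savez(f'pics/{n}.npz',p=p,d=d,T=T)
u=T[:3,:3].T@(np.array([.5255,.2153,.046])-T[:3,3]);x=int(c['cx']+c['fx']*u[0]/u[2]);y=int(c['cy']+c['fy']*u[1]/u[2])
x0,y0=max(x-75,0),max(y-75,0);print('crop origin',x0,y0)
cv2.imwrite(f'pics/{n}.png',cv2.resize(p[y0:y0+150,x0:x0+150,::-1],None,fx=4,fy=4,interpolation=cv2.INTER_CUBIC))
E
python3 look.py w3
```

```text
clock: 5.75
position: [0.4692, 0.2102, 0.2254]
ee_rot: [0.221, 0.975, 0.002, 0.002]
ft_force: [-0.4, 0.6, 0.0]
grip_width: -0.0
grasp_force: 0.0
5.75 [0.46920567 0.21016154 0.22544205]
crop origin 228 154
```

View pics/w3.png

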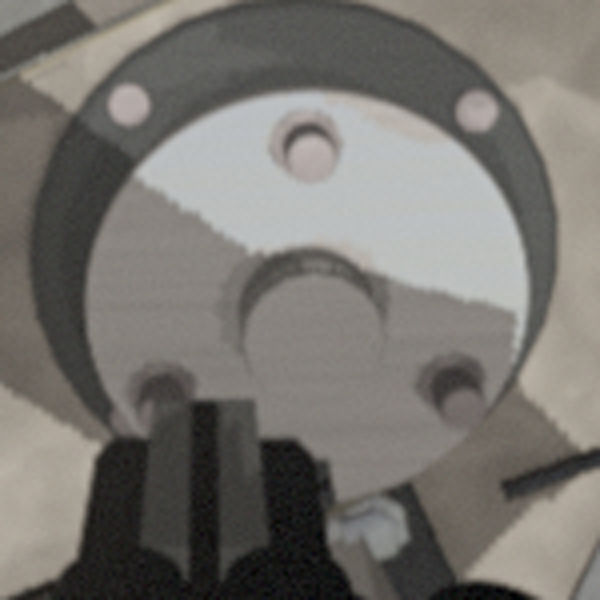

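Here stud 2 is at (312,157) in the crop and stud 1 at (462,405); the fingers hide the notch and key region at around (310,480). I'll shift the hand so it clears, then look again.

```bash
python3 -m crank '[[[0,2.5,2,0,0,0,0],[0,2.5,2,0,0,0,0],[0,0,0,0,0,0,0],[0,0,0,0,0,0,0]]]'
python3 look.py w4
```

```text
clock: 6.3
position: [0.5172, 0.2492, 0.2211]
ee_rot: [0.221, 0.975, -0.001, -0.001]
ft_force: [-1.5, 0.4, -0.1]
grip_width: 0.002
grasp_force: 0.0
6.3 [0.51718405 0.24923983 0.22107408]
crop origin 180 134
```

View pics/w4.png

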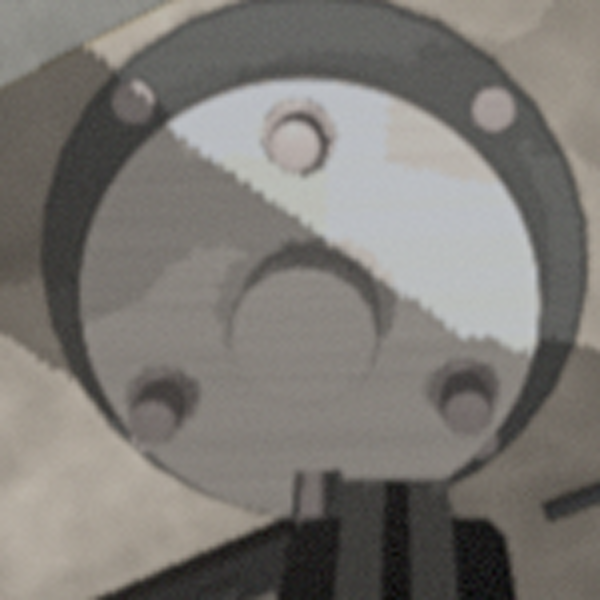

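The notch shows at about (290–340, 475–515), with the pinkish key inside it at (300–325). Studs are at (297,143), (467,408) and (157,418) in the crop. I'll measure the angle.

Run:
```python
from h import *
z=np.load('pics/w4.npz');T=z['T'];c=eyes.camera_params('wrist')
g=lambda x,y,z:ray(c,T,179.6+x/4,133.6+y/4,z)[:2]
S=np.array([g(*q,.064) for q in [(297,143),(467,408),(157,418)]]);C=S.mean(0)
pol=lambda Q:(np.hypot(*(Q-C).T).round(4),np.degrees(np.arctan2(*(Q-C).T[::-1])).round(1))
print('axis',C,'studs',*pol(S));print('hub',g(306,325,.069),g(306,320,.069))
B=np.array([g(*q,.014) for q in [(133,101),(493,109)]]);print('bolts',*pol(B))
for x in(290,300,325,340):print(x,pol(g(x,490,.046)[None]),pol(g(x,490,.034)[None]))
import cv2
cv2.imwrite('pics/w4z.png',cv2.resize(z['p'][245:275,240:280,::-1],(640,480),interpolation=cv2.INTER_CUBIC))
```

```text
axis [0.52690823 0.21715515] studs [0.0496 0.0491 0.0494] [156.1  36.2 -83.3]
hub [0.52486326 0.21830326] [0.52362769 0.21892925]
bolts [0.0756 0.0729] [-160.3  108.8]
290 (array([0.0576]), array([-33.2])) (array([0.0637]), array([-33.6]))
300 (array([0.0573]), array([-30.3])) (array([0.0633]), array([-30.8]))
325 (array([0.0571]), array([-22.9])) (array([0.0631]), array([-23.9]))
340 (array([0.0575]), array([-18.4])) (array([0.0634]), array([-19.7]))
```

View pics/w4z.png

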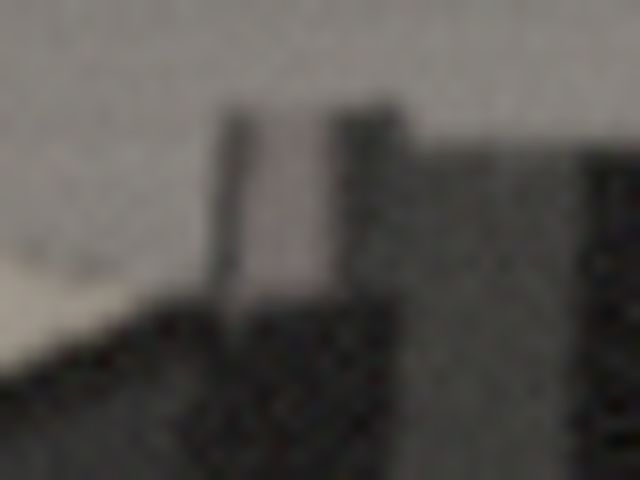

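The notch is at about -23.7° and the key at about -26.2°, so the key is barely inside the margin. I'll nudge stud 2 another ~2.2 mm clockwise.

```bash
python3 -m crank '[[[0,-2.5,-2,0,0,0,0],[0,-2.5,-2,0,0,0,0],[0,0,0,-4,0,0,0],[0,0,0,-4,0,0,0],[0,0,0,-4,0,0,0],[0,0,0,-4,0,0,0],[0,0,0,-1,0,0,0],[0,0,0,0,0,0,0],[0,0,0,0,0,0,0]]]'
```

```text
clock: 7.48
position: [0.4687, 0.2108, 0.054]
ee_rot: [0.221, 0.975, 0.001, 0.001]
ft_force: [-0.7, 0.6, 0.3]
grip_width: -0.002
grasp_force: 0.0
```

```bash
python3 -m crank '[[[0,0.3,0.7,0,0,0,0],[0,0.1,0.2,0,0,0,0],[0,0.1,0.2,0,0,0,0],[0,0,0,0,0,0,0],[0,0,0,0,0,0,0]]]'; python3 -m crank '[[[0,-0.5,-1.1,0,0,0,0],[0,0,0,3,0,0,0],[0,0,0,5,0,0,0],[0,0,0,5,0,0,0],[0,0,0,4,0,0,0],[0,2.5,2.5,0,0,0,0],[0,2.5,2.5,0,0,0,0],[0,0,0,0,0,0,0],[0,0,0,0,0,0,0]]]'; python3 look.py w5
```

```text
clock: 8.1
position: [0.4727, 0.2213, 0.0522]
ee_rot: [0.221, 0.975, -0.0, -0.0]
ft_force: [-0.7, -0.4, 0.9]
grip_width: -0.001
grasp_force: 0.3
clock: 9.22
position: [0.5175, 0.2592, 0.2219]
ee_rot: [0.222, 0.975, -0.0, -0.0]
ft_force: [-0.3, -0.2, 0.3]
grip_width: 0.003
grasp_force: 0.0
9.225 [0.51746712 0.25920911 0.22194143]
crop origin 172 138
```

View pics/w5.png

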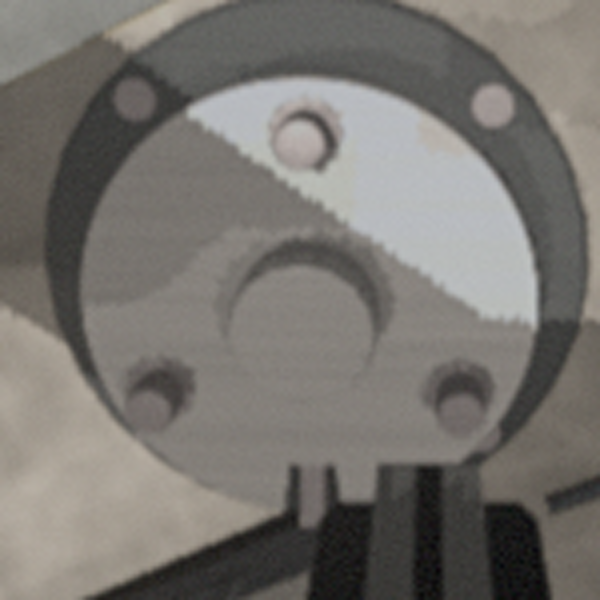

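The key is now centred in the notch: notch at 288–338, key at 300–328, at row 485. Next I press on the hub.

```bash
python3 -m crank '[[[0,0.4,-2.2,0,0,0,0],[0,0.45,-2.2,0,0,0,0],[0,0,0,-4,0,0,0],[0,0,0,-4,0,0,0],[0,0,0,-4,0,0,0],[0,0,0,-2,0,0,0],[0,0,0,0,0,0,0],[0,0,0,0,0,0,0]]]'; python3 -m crank '[[[0,0,0,-0.3,0,0,0],[0,0,0,-0.3,0,0,0],[0,0,0,-0.3,0,0,0],[0,0,0,-0.3,0,0,0],[0,0,0,-0.3,0,0,0],[0,0,0,-0.2,0,0,0],[0,0,0,-0.2,0,0,0],[0,0,0,0,0,0,0],[0,0,0,0,0,0,0]]]'
```

```text
clock: 10.28
position: [0.527, 0.2157, 0.0837]
ee_rot: [0.222, 0.975, 0.001, 0.001]
ft_force: [0.1, 1.0, 0.5]
grip_width: -0.0
grasp_force: 0.0
clock: 11.4
position: [0.5261, 0.2163, 0.0636]
ee_rot: [0.221, 0.975, 0.0, -0.0]
ft_force: [-2.5, -1.2, 6.3]
grip_width: -0.001
grasp_force: 2.9
```

```bash
python3 -m crank '[[[0,0,0,-0.2,0,0,0],[0,0,0,-0.2,0,0,0],[0,0,0,-0.2,0,0,0],[0,0,0,-0.1,0,0,0],[0,0,0,0,0,0,0],[0,0,0,0,0,0,0]]]'; python3 -m crank '[[[0,0,0,-0.1,0,0,0],[0,0,0,-0.1,0,0,0],[0,0,0,0,0,0,0],[0,0,0,0,0,0,0]]]'
```

```text
clock: 12.15
position: [0.5261, 0.2164, 0.0571]
ee_rot: [0.221, 0.975, 0.0, -0.0]
ft_force: [-6.2, -3.1, 12.0]
grip_width: -0.002
grasp_force: 6.0
clock: 12.65
position: [0.5262, 0.2165, 0.0569]
ee_rot: [0.221, 0.975, 0.001, -0.001]
ft_force: [-14.7, -5.4, 32.9]
grip_width: 0.002
grasp_force: 16.3
```

z has stopped at 57 mm and the force rose to 33 N, so the plate has bottomed out. I'll retract and verify with the depth.

```bash
python3 -m crank '[[[0,0,0,0.3,0,0,0],[0,0,0,2,0,0,0],[0,0,0,5,0,0,0],[0,0,0,5,0,0,0],[0,0,0,5,0,0,0],[0,-0.5,2.2,0,0,0,0],[0,-0.5,2.2,0,0,0,0],[0,0,0,0,0,0,0],[0,0,0,0,0,0,0]]]'; python3 look.py w6
python3 - <<'E'
from h import *
z=np.load('pics/w6.npz');c=eyes.camera_params('wrist');P=cloud(c,z['T'],z['d'])
r=np.hypot(P[...,0]-.526,P[...,1]-.2155);a=np.degrees(np.arctan2(P[...,1]-.2155,P[...,0]-.526))
f=lambda m:(m.sum(),np.round(np.median(P[m&(z['d']>0)][:,2])*1000,1))
print('plate',[f((r>.025)&(r<.04)&(a>k)&(a<k+60)) for k in range(60,300-120,60)],[f((r>.025)&(r<.04)&(a>k)&(a<k+60)) for k in(-180,-120,-60)],'hub',f(r<.015),'flange',f((r>.075)&(r<.082)&(a>120)))
E
```

```text
clock: 13.78
position: [0.5161, 0.2599, 0.2265]
ee_rot: [0.221, 0.975, -0.001, -0.0]
ft_force: [-0.6, -0.7, -0.4]
grip_width: -0.002
grasp_force: 0.0
13.775 [0.51612449 0.25988273 0.22648895]
crop origin 172 137
plate [(np.int64(490), np.float64(35.1)), (np.int64(4977), np.float64(300.8))] [(np.int64(355), np.float64(34.7)), (np.int64(314), np.float64(34.8)), (np.int64(235), np.float64(34.9))] hub (np.int64(543), np.float64(57.8)) flange (np.int64(424), np.float64(12.7))
```

View pics/w6.png

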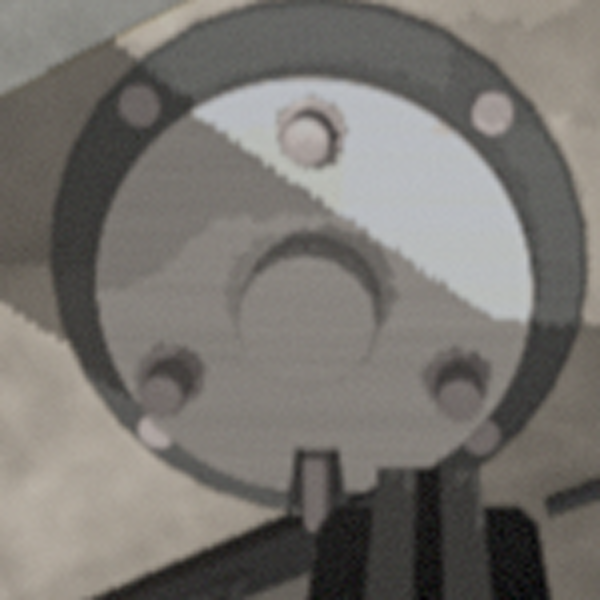

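The plate is level at 34–35 mm with the hub at about 57.5 mm, and the key sits in the notch at (315,480). The robot is clear of the plate, so I'm handing in.

```bash
python3 -c "
from workcell import job
print(job.hand_in())"
```

```text
the job is handed in; nothing more can be done
None
```

The plate was turned about 74° clockwise by pushing stud 2 and pressed home: its top measures about 35 mm (34 nominal) with the key in the notch, the arm touched nothing else, and I handed in at about 14 s.

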